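# Lock the flat nozzle onto the fume extractor's spigot

## Task

Take the flat (fishtail) nozzle out of its stand and slide it all the way onto the leaning spigot of the fume extractor, turning it until the spring button pops out through the hole in its tube. Let go of it and leave the round nozzle, the solder spool and the screwdriver where they are.

Things in the scene. Friction and masses are not known exactly. Their poses are not given: they have to be found in the camera images.
- flat_nozzle: nozzle to be fitted, aluminium tube with grey head, 165 mm long, 0.13 to 0.21 kg. Origin: centre of the open mouth at its lower end; +z runs along the tube to the tip. Starts upright in stand_a. Mouth flared, 52 mm outside, bore narrowing from 44 mm at the mouth to 30 mm at z = 14 mm; then a straight tube 38 mm outside, 30 mm bore, open inside up to z = 95 mm. At the start -x faces the robot within 0.5 rad.
- nozzle_head (a point): middle of the nozzle's flat fishtail head, 143 mm from the mouth; axes as flat_nozzle. The head runs from z = 118 to 165 mm, is 46 mm wide along x and 18 mm thick along y, with parallel flat sides to grip across y.
- nozzle_hole (a point): the hole (12 mm wide round the tube, 13 mm long) through the 4 mm tube wall, on the -x side, at z = 50 mm, 17 mm off the tube's axis; a raised rib runs from above it to the head on the same side. Axes as flat_nozzle.
- spigot: the extractor's leaning outlet. Origin: centre of the upper face of its fixed black collar (54 mm across), 117 mm above the bench. +z runs up along the stub and leans 25 degrees from vertical toward the robot; -x points at the robot and down. The nozzle is home when its mouth sits flat on this face: origins and z axes of both coincide (1 mm play all round).
- stub_end (a point): free end of the bare aluminium stub that stands on the collar: 28 mm in diameter, 75 mm long, its last 7 mm narrowing to 20 mm. Axes as spigot. The stub carries the button 50 mm above the collar and swivels stiffly (0.3 N m, up to 0.75 rad either way) about its axis.
- button (a joint): spring button on the stub, a round steel pin 10 mm wide that sticks out 6 mm. Value: metres pressed in, 0 = out, about 0.005 = held in by the tube. Takes 2.5 to 5.5 N; the flared mouth presses it in. It faces spigot -x turned about z by up to 0.65 rad either way; this turn is not measured: find it by touch or sight. It pops out once the hole is within about 0.1 rad of it, and then locks the tube.
- extractor: the fume extractor, a grey box 135 x 140 mm and 85 mm high with the spigot on top, fixed to the bench. Origin: on the bench below the spigot's origin.
- stand_a: fixed black stand of the flat nozzle, left or right of the extractor: a cup 66 mm outside, 58 mm inside, 38 mm high, on a foot 90 mm across. Origin: centre of its underside; the cup's floor is at z = 5 mm and the nozzle's mouth stands loosely on it.
- round_nozzle: a second nozzle that is to stay where it is, standing upright in a like stand on the other side of the extractor: same tube, but with a round grey head 52 mm across, 145 mm tall. Origin: centre of its lower end, z up.
- solder_spool: bystander: light grey spool 54 mm across, 36 mm high, on the bench. Origin: centre of its underside.
- screwdriver: bystander: screwdriver 221 mm long lying on the bench near its front edge. Origin: centre of its underside.

How it is judged:
By the outcome, as a careful person would: the job done as asked, in the order asked, and still so for the second after the job is handed in, with the robot touching nothing.
It also fails if it takes over 61 s, if anything falls off the work surface, if the arm or the gripper's body presses on something with over 40 N, if the wrist force passes 120 N, or if a joint passes its speed limit or range.

## Robot

A 7-joint arm with a two-finger parallel gripper is mounted at the origin on a cart in front of the work surface, level with it; the furniture and walls round the work are solid. World frame = base frame: x ahead of the robot, y to its left, z up, the work surface at z = 0. Lengths are in mm, angles in rad, forces in N, time in s.
With the tool pointing down it reaches from about 400 to 875 mm from the base axis. Payload 4.4 kg.
Tool frame: the origin (TCP) lies midway between the tips of the shut fingers; the grasp point (between the pads) lies 19 mm behind it; z points along the fingers, y is the line along which they close (so a half turn about z gives the same grasp; the last joint's range is limited). The gripper opens to 85 mm and grips with 20 to 120 N. Pads are 22 mm wide; open, the fingers measure 114 mm over their backs; the gripper's body (76 mm by 85 mm) begins 54 mm behind the grasp point. The pads swing forward as they close: fully open they stand 13 mm farther back than shut.
Start: joints at [-0.066, 0.628, 0.038, 1.517, -0.027, 0.996, -0.02], TCP at [650.014, 0.027, 231.313] pointing down, gripper open.
Joint ranges: [-3.06, 3.06], [-0.37, 2.12], [-1.25, 1.32], [0.18, 2.47], [-1.1, 4.24], [0.23, 1.98], [-2.94, 2.94]. Speed limits (rad/s): [2.57, 2.57, 3.14, 3.14, 3.14, 3.14, 3.14].

## Interface

Orientations are given as [roll, pitch, yaw] about the fixed x, y, z axes, in that order (R = Rz(yaw) Ry(pitch) Rx(roll)).
In Python, from cell import telemetry, eyes, ctrl, finder gives the robot as it stands.
- The arm moves only by the tool move_arm, never from a script. Its argument "steps" is a list of rows, each a list of 7 numbers: the turn, a rotation vector about the world's x, y, z in degrees, then the shift along the world's x, y, z in m, then the finger opening in m, from 0 to 0.0854. A call has 1 to 5 rows; each row shifts and turns the commanded pose from where the row before left it; what a row does not reach is not made up. A row lasts 1/10 s, in which the tool goes at most 50 mm and 8.59 degrees, less where a joint would pass 70% of its speed; a pose out of reach is approached as far as the arm can. A call with a gripper value outside its range is refused whole. The fingers move at their own pace and stop on an object; the grip force is fixed at half the most. Time passes only in rows, so rows that do not move let the fingers close. It gives the time, the measured TCP pose, the force, the opening and the grip force at its end, in the units of the state.
- telemetry.read_state(): the state, without advancing time (a new reading comes with each control period).
- eyes.get_image(name): name is "scene" or "side" or "wrist"; returns (picture, depth): 420x560x3 uint8, blue, green, red; 420x560 float32, mm along the optical axis (not along the pixel's ray), 0 where there is no reading.
- eyes.calibration(name): a dict with "fx", "fy", "cx", "cy" (pixels), "position" and "attitude" of the camera in the world. Camera axes: x right, y down, z forward; pixel columns grow to the right and rows downward; lengths in mm; the calibration is good to about 2 mm. A picture is of the moment at which its call begins: read the wrist's pose just before it. calibration takes no time and is no camera call; for the wrist camera it gives the pose at the moment of the call.
- ctrl.finish_job(): hands the job in; it is judged then, once.
Trained networks look in the newest picture that a camera, given by its name, has taken for a name from the list of things; names that differ only in an ending like _2 or _b are one class to them, and where a whole thing is asked for, a point or a joint stands for the part that bears it (a point fixed in the world has none). Each returns a list of dicts, best first, with "confidence" (0 to 1); they miss things now and then, are a little off and sometimes report something else, mostly with a low value. They report only what shows in the picture. A call takes as long as a camera call.
- finder.boxes_of(camera, name): "location" ([x, y, z] in mm, in the coordinates of the camera as it stood for that picture, good to about 4 mm: the middle of the surface that is visible of it).
- finder.cut_out(camera, name): "mask" (420x560 bool, what is visible of it).
- finder.pinpoint(camera, name): "location" ([x, y, z] in mm, in the coordinates of the camera as it stood for that picture, good to about 4 mm: a listed point, or the origin of a listed thing).
The state is a dict: "clock": time; "qpos": joint angles; "qd": joint speeds; "tau": joint torques, N m; "eef_pos": TCP position; "tool_rot": TCP orientation; "force": force on the tool from outside, world axes, zero at the start; "torque": the same for the moment, N m; "width": finger opening in mm; "gripper_force": force on a finger pad.
Only numpy, scipy, OpenCV 4.12 (cv2) and the standard library are available. Lean on these libraries where they do the work, as an engineer would, in place of code of your own. Each camera call takes 0.05 s, during which the arm holds its last target. There are 200 camera calls.

## Working session

There is one attempt and no reset: what is moved stays moved. The work goes in short steps, Python scripts to look and compute and a tool call to move; the robot and the scene stay as the last step left them, time stands still between calls to the robot, and variables do not carry over. Pictures are saved under pics/ and viewed, at most 10 in all, crops included, and the job is handed in when it is done.

Besides the shell and the picture viewer there is one more tool, called by a JSON object that holds its "fn" and its "kwargs", one argument or row to a line. move_arm: Moves the arm, as the interface text tells. Its arguments: {"type":"object","properties":{"steps":{"type":"array"}},"required":["steps"]}

```bash
ls; mkdir -p pics; cat > h.py <<'E'
import numpy as np, cv2
from scipy.spatial.transform import Rotation as R
from cell import telemetry, eyes, ctrl, finder
def rot(a):
    a=np.array(a,float)
    return a if a.shape==(3,3) else (R.from_quat(a).as_matrix() if a.size==4 else R.from_euler('xyz',a).as_matrix())
def w(cal,p): return rot(cal['attitude'])@np.array(p)+np.array(cal['position'])
def pix(cal,P):
    p=rot(cal['attitude']).T@(np.array(P)-np.array(cal['position'])); return cal['fx']*p[0]/p[2]+cal['cx'],cal['fy']*p[1]/p[2]+cal['cy']
def cloud(cal,d,mask=None):
    m=(d>0) if mask is None else (mask&(d>0)); v,u=np.nonzero(m); z=d[v,u]
    P=np.stack([(u-cal['cx'])/cal['fx']*z,(v-cal['cy'])/cal['fy']*z,z],1)
    return P@rot(cal['attitude']).T+np.array(cal['position'])
E
python3 - <<'E'
from h import *
print(telemetry.read_state())
ims=[]
for c in ['scene','side']:
    cal=eyes.calibration(c); print(c,cal)
    im,d=eyes.get_image(c); ims.append(im)
    for n in ['flat_nozzle','nozzle_head','nozzle_hole','spigot','stub_end','stand_a','round_nozzle','button','solder_spool','screwdriver']:
        for r in finder.pinpoint(c,n)[:2]: print(n,round(r['confidence'],2),w(cal,r['location']).round())
    cv2.imwrite(f'pics/{c}0.png',im)
E
```

```text
pics
{'clock': 0.0, 'qpos': array([-0.06579187,  0.62936719,  0.03845903,  1.51835747, -0.02697586,
        0.9962886 , -0.02001014]), 'qd': array([-0.00058314,  0.00121659, -0.00017096,  0.00170471, -0.00010389,
       -0.00035466, -0.00010575]), 'tau': array([-1.11932164e-03, -5.63405585e+01,  1.22606792e+00, -1.93450052e+01,
        1.09587883e-02,  1.05136272e-02, -8.84369996e-06]), 'eef_pos': array([6.49382046e+02, 6.72853163e-03, 2.30379123e+02]), 'tool_rot': array([-3.13969131e+00,  5.62620036e-05,  1.57077767e+00]), 'force': array([ 0.3986704 , -0.04144481,  0.85840898]), 'torque': array([-0.01786123,  0.03380195, -0.00532062]), 'gripper_force': 0.0, 'width': 85.53120630694211}
scene {'fx': 418.10390838962087, 'fy': 418.10390838962087, 'cx': 282.3987166551638, 'cy': 203.0500294252727, 'position': array([-181.93521876, -715.39148215,  742.32539669]), 'attitude': array([-2.11074238, -0.01746706, -0.76928959])}
flat_nozzle 0.72 [ 509. -313.   11.]
nozzle_head 0.88 [ 510. -313.  147.]
nozzle_hole 0.68 [ 493. -308.   53.]
spigot 0.63 [646.  68. 114.]
stub_end 0.63 [615.  72. 181.]
stand_a 0.55 [ 511. -308.   -1.]
round_nozzle 0.67 [526. 251.   4.]Traceback (most recent call last):
  File "<stdin>", line 8, in <module>
ValueError: it knows: extractor, flat_nozzle, nozzle_head, nozzle_hole, round_nozzle, screwdriver, solder_spool, spigot, stand, stub_end
```

```bash
python3 - <<'E'
from h import *
c='side'
cal=eyes.calibration(c); print(c,cal)
im,d=eyes.get_image(c)
for n in ['flat_nozzle','nozzle_head','nozzle_hole','spigot','stub_end','solder_spool','screwdriver']:
    for r in finder.pinpoint(c,n)[:2]: print(n,round(r['confidence'],2),w(cal,r['location']).round())
im2,d2=eyes.get_image('scene')
np.savez('s0.npz',a=d,b=d2)
cv2.imwrite('pics/side0.png',im); cv2.imwrite('pics/scene0.png',im2)
cv2.imwrite('pics/both.png',cv2.resize(np.hstack([im2,im]),(800,300),interpolation=cv2.INTER_AREA))
# head cloud from both
for c,dd in(('scene',d2),('side',d)):
    P=cloud(eyes.calibration(c),dd)
    m=(abs(P[:,0]-510)<60)&(abs(P[:,1]+313)<60)&(P[:,2]>122)&(P[:,2]<175)
    Q=P[m]; print(c,len(Q),Q.mean(0).round(1) if len(Q) else '', Q.max(0), Q.min(0))
    if len(Q)>10:
        T=Q[Q[:,2]>Q[:,2].max()-6]; r=cv2.minAreaRect(T[:,:2].astype(np.float32)); print(len(T),r, cv2.minAreaRect(Q[:,:2].astype(np.float32)))
E
```

```text
side {'fx': 406.6206581613229, 'fy': 406.6206581613229, 'cx': 287.92733801769197, 'cy': 208.7885151033033, 'position': array([505.17381245, 963.01151171, 642.23837598]), 'attitude': array([-2.05638487,  0.02469094,  3.13077978])}
flat_nozzle 0.6 [ 510. -314.    6.]
nozzle_head 0.74 [ 506. -317.  151.]
nozzle_head 0.37 [ 505. -317.    5.]
nozzle_hole 0.65 [ 492. -308.   52.]
spigot 0.66 [646.  69.  -0.]
spigot 0.57 [640.  67. 117.]
solder_spool 0.59 [419. -70.   1.]
screwdriver 0.63 [391.  40.   4.]
scene 368 [ 503.4 -318.1  150. ] [ 531.00712689 -302.53350262  170.38973083] [ 484.95803283 -327.31165593  122.25622705]
102 ((508.5954284667969, -314.382568359375), (18.60293197631836, 45.096866607666016), 78.17352294921875) ((508.4537048339844, -315.50982666015625), (20.54237174987793, 48.16754913330078), 79.68548583984375)
side 212 [ 511.6 -307.3  149.2] [ 534.1887337  -297.67160123  173.01112745] [ 489.58214173 -325.23169116  122.14335434]
38 ((510.3019104003906, -311.4351806640625), (19.619701385498047, 44.819522857666016), 71.98915100097656) ((511.0321350097656, -310.6081237792969), (21.644336700439453, 45.77109909057617), 71.98915100097656)
```

View pics/both.png

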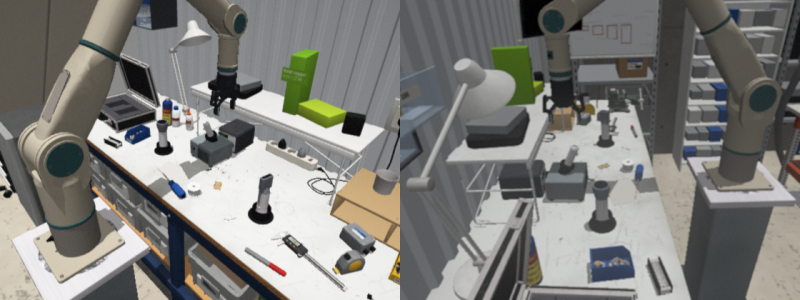

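```bash
python3 - <<'E'
from h import *
cal=eyes.calibration('wrist'); print(cal)
im,d=eyes.get_image('wrist'); cv2.imwrite('pics/w0.png',im); np.savez('w0.npz',d=d,im=im)
for n in ['spigot','stub_end']:
    for r in finder.pinpoint('wrist',n)[:2]: print(n,round(r['confidence'],2),w(cal,r['location']).round())
im2=cv2.imread('pics/scene0.png'); im3=cv2.imread('pics/side0.png')
cr=[]
for c,i in(('scene',im2),('side',im3)):
    k=eyes.calibration(c); u,v=map(int,pix(k,(625,68,150))); cr.append(cv2.resize(i[v-35:v+35,u-40:u+40],(400,350),interpolation=cv2.INTER_CUBIC))
cv2.imwrite('pics/c1.png',np.hstack(cr))
E
```

```text
{'fx': 359.2371276899723, 'fy': 359.2371276899723, 'cx': 277.9094840876329, 'cy': 205.76527556551545, 'position': array([651.28476426,  70.29834424, 374.46415272]), 'attitude': array([ 2.86791411e+00, -1.60203899e-05, -5.45440388e-04])}
spigot 0.88 [650.  72. 116.]
stub_end 0.79 [616.  68. 184.]
```

View pics/w0.png

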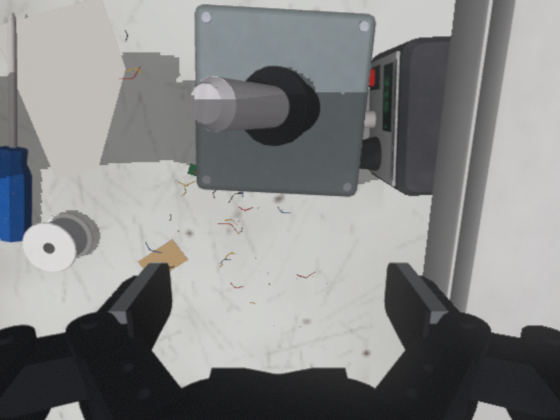

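View pics/c1.png

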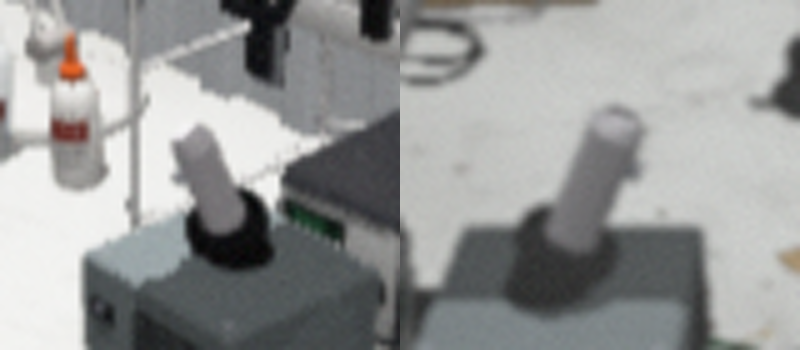

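{"fn": "move_arm", "kwargs": {
  "steps": [
    [0,-8,0,-0.024,0.01,0,0.085],
    [0,-8,0,-0.024,0.01,0,0.085],
    [0,-8,0,-0.024,0.01,0,0.085],
    [0,-8,0,-0.024,0.01,0,0.085],
    [0,-8,0,-0.024,0.01,0,0.085]
  ]
}}

```text
clock: 1.5
eef_pos: [570.3, 8.9, 222.5]
tool_rot: [2.76, 0.055, 1.538]
force: [0.5, -1.2, 0.7]
width: 85.4
gripper_force: 0.0
```

{"fn": "move_arm", "kwargs": {
  "steps": [
    [0,0,0,0,0,0,0.085],
    [0,0,0,0,0,0,0.085]
  ]
}}

```text
clock: 1.7
eef_pos: [573.2, 8.4, 223.1]
tool_rot: [2.759, 0.053, 1.537]
force: [0.5, -0.0, 0.3]
width: 85.2
gripper_force: 0.0
```

```bash
python3 - <<'E'
from h import *
s=telemetry.read_state(); print(s['clock'],s['eef_pos'],s['tool_rot'],s['qpos'])
cal=eyes.calibration('wrist'); print(cal)
im,d=eyes.get_image('wrist'); cv2.imwrite('pics/w1.png',im); np.savez('w1.npz',d=d,im=im,pos=cal['position'],att=cal['attitude'])
for n in ['spigot','stub_end']:
    for r in finder.pinpoint('wrist',n)[:2]: print(n,round(r['confidence'],2),w(cal,r['location']).round())
u,v=map(int,pix(cal,(625,70,155))); print(u,v)
v=max(v,100);u=max(u,120)
cv2.imwrite('pics/w1c.png',cv2.resize(im[max(0,v-100):v+100,u-120:u+120],(720,600),interpolation=cv2.INTER_CUBIC))
E
```

```text
1.7 [573.15503988   8.3735513  223.10824345] [2.75922412 0.0531892  1.53735531] [-0.0962677   0.39260983 -0.0463238   2.10421169  0.44744442  0.30285038
 -0.56416636]
{'fx': 359.2371276899723, 'fy': 359.2371276899723, 'cx': 277.9094840876329, 'cy': 205.76527556551545, 'position': array([523.75570611,  87.3386361 , 352.08587541]), 'attitude': array([ 2.81056726, -0.38170896, -0.01259198])}
spigot 0.74 [650.  72. 115.]
stub_end 0.86 [615.  72. 183.]
312 110
```

View pics/w1c.png

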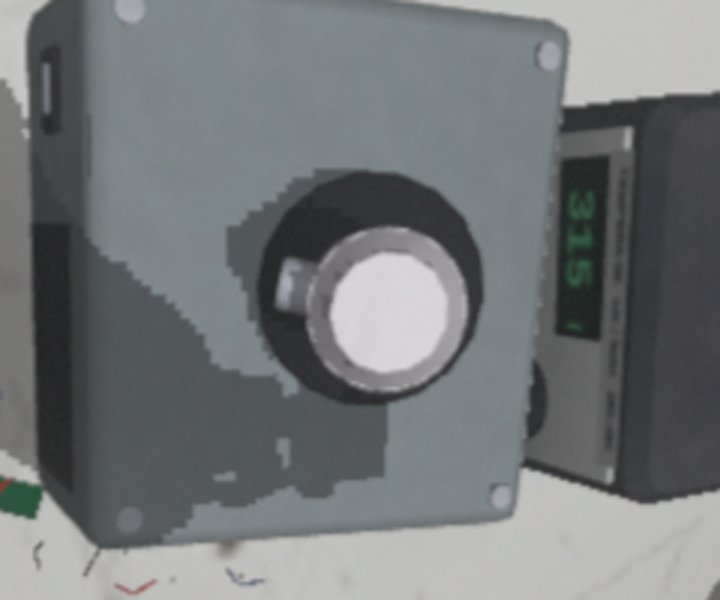

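```bash
python3 - <<'E'
from h import *
from scipy.optimize import least_squares
a=np.load('w1.npz'); b=np.load('w0.npz'); s=np.load('s0.npz')
k1=dict(eyes.calibration('wrist')); k1['position']=a['pos']; k1['attitude']=a['att']
k0=dict(k1); k0['position']=np.array([651.28476426,70.29834424,374.46415272]); k0['attitude']=np.array([2.86791411,0,-5.45e-4])
C={'w1':cloud(k1,a['d']),'w0':cloud(k0,b['d']),'side':cloud(eyes.calibration('side'),s['a']),'scene':cloud(eyes.calibration('scene'),s['b'])}
def ax(p): 
    z=np.array([-np.sin(p[2])*np.cos(p[3]),-np.sin(p[2])*np.sin(p[3]),np.cos(p[2])]); return z
def frame(p):
    z=ax(p); O=np.array([p[0],p[1],117.]); return O,z
def fit(P,p,rng):
    for _ in range(5):
        O,z=frame(p); q=P-O; t=q@z; r=np.linalg.norm(q-np.outer(t,z),axis=1)
        Q=P[(t>rng[0])&(t<rng[1])&(abs(r-14)<(6 if _<2 else 3.5))]
        def f(x):
            O,z=frame(x); q=Q-O; t=q@z; return np.r_[np.linalg.norm(q-np.outer(t,z),axis=1)-14,(x[2]-.4363)*500]
        o=least_squares(f,p,loss='soft_l1'); p=o.x
    return p,len(Q),np.abs(o.fun).mean()
p0=[648,70,.436,0.]
for n,l in(('w0',['w0']),('w1',['w1']),('w',['w0','w1']),('side',['side']),('scene',['scene']),('all',['w0','w1','side','scene'])):
    P=np.vstack([C[i] for i in l])
    try: p,N,e=fit(P,p0,(8,66)); print(n,p.round(3),N,e.round(2))
    except Exception as x: print(n,x); continue
    if n=='w': pw=p
O,z=frame(pw); y=np.cross(z,[-np.cos(pw[3]),-np.sin(pw[3]),0]); y=np.cross(z,np.array([np.cos(pw[3]),np.sin(pw[3]),0])); y/=np.linalg.norm(y); x=np.cross(y,z)
print('axes',x.round(3),y.round(3),z.round(3))
for n in C:
    q=(C[n]-O)@np.c_[x,y,z]; r=np.hypot(q[:,0],q[:,1])
    m=(r>16)&(r<23)&(q[:,2]>42)&(q[:,2]<59); Q=q[m]
    e=(r<9)&(q[:,2]>65)&(q[:,2]<85)
    c=(r>17)&(r<26)&(abs(q[:,2])<8)
    print(n,m.sum(),Q.mean(0).round(1) if m.any() else '', np.arctan2(-Q[:,1].mean(),-Q[:,0].mean()).round(2) if m.any() else '', 'end z',np.median(q[e,2]) if e.any() else '','collar z',np.median(q[c,2]) if c.any() else '')
# button ray from w1
uv=np.array([289.7,105.7]); d=rot(k1['attitude'])@np.array([(uv[0]-k1['cx'])/k1['fx'],(uv[1]-k1['cy'])/k1['fy'],1])
o=(k1['position']-O)@np.c_[x,y,z]; dd=d@np.c_[x,y,z]; t=(50-o[2])/dd[2]; h=o+t*dd; print('button at z=50:',h, np.arctan2(-h[1],-h[0]), 'ends px pred',pix(k1,O+75*z),'collar',pix(k1,O))
E
```

```text
w0 [ 6.45772e+02  6.94370e+01  4.36000e-01 -5.00000e-02] 2105 0.2
w1 [ 6.42103e+02  6.68370e+01  4.36000e-01 -1.23000e-01] 231 1.52
w [ 6.45791e+02  6.94090e+01  4.37000e-01 -5.30000e-02] 2247 0.28
side [ 6.45502e+02  6.75810e+01  4.36000e-01 -5.30000e-02] 229 0.98
scene [ 6.43326e+02  6.80630e+01  4.36000e-01 -1.10000e-01] 125 1.07
all [ 6.45738e+02  6.91340e+01  4.37000e-01 -5.90000e-02] 2586 0.44
axes [ 0.905 -0.048  0.424] [0.053 0.999 0.   ] [-0.423  0.022  0.906]
w1 131 [-17.5   3.1  54. ] -0.18 end z 75.41678888926279 collar z 0.36951437218703115
w0 0   end z 75.51875347885789 collar z 0.49274174437994195
side 8 [-16.8   5.1  53.2] -0.29 end z 75.6787521281978 collar z 0.18360438916805738
scene 20 [-14.3  -6.9  51. ] 0.45 end z 72.38402844594084 collar z -2.2719070949049764
button at z=50: [-16.42810297   2.17542799  50.        ] -0.13165515769515476 ends px pred (np.float64(320.44502007030076), np.float64(113.5852137443082)) collar (np.float64(314.4112785259504), np.float64(106.75133007850845))
```

```bash
cat >> h.py <<'E'
def toolR(xn,yn,zn,t):
    z=-np.array(zn)*np.cos(t)-np.array(xn)*np.sin(t); y=np.array(yn); return np.c_[np.cross(y,z),y,z]
def plan(p,Rt):
    s=telemetry.read_state(); Rc=rot(s['tool_rot']); rv=R.from_matrix(Rt@Rc.T).as_rotvec(degrees=True)
    d=(np.array(p)-s['eef_pos']); print('rot',rv.round(2),'|',np.linalg.norm(rv).round(1),'shift mm',d.round(1),np.linalg.norm(d).round(1),'q',np.round(s['qpos'],2))
def nozaxes(yaw): return np.array([np.cos(yaw),np.sin(yaw),0]),np.array([-np.sin(yaw),np.cos(yaw),0]),np.array([0,0,1.])
T=np.radians(20)
E
python3 - <<'E'
from h import *
Rt=toolR(*nozaxes(np.radians(-15)),T); g=np.array([509.5,-313,152])
tcp=g+17*Rt[:,2]; print(tcp, Rt); plan(tcp-80*Rt[:,2],Rt)
E
```

```text
[ 503.88377648 -311.49513744  136.02522545] [[-0.90767337  0.25881905 -0.33036609]
 [ 0.24321035  0.96592583  0.08852133]
 [ 0.34202014  0.         -0.93969262]]
rot [ 5.77 33.73 78.12] | 85.3 shift mm [ -43.2 -326.9  -11.8] 329.9 q [-0.1   0.39 -0.05  2.1   0.45  0.3  -0.57]
```

{"fn": "move_arm", "kwargs": {
  "steps": [
    [0.48,2.81,6.51,-0.0036,-0.0272,0,0.06],
    [0.48,2.81,6.51,-0.0036,-0.0272,0,0.06],
    [0.48,2.81,6.51,-0.0036,-0.0272,0,0.06],
    [0.48,2.81,6.51,-0.0036,-0.0272,0,0.06],
    [0.48,2.81,6.51,-0.0036,-0.0272,0,0.06]
  ]
}}

```text
clock: 2.35
eef_pos: [556.5, -117.1, 221.5]
tool_rot: [2.97, -0.031, 2.059]
force: [2.0, -0.8, 0.2]
width: 60.1
gripper_force: 0.0
```

{"fn": "move_arm", "kwargs": {
  "steps": [
    [0.48,2.81,6.51,-0.0036,-0.0272,0,0.06],
    [0.48,2.81,6.51,-0.0036,-0.0272,0,0.06],
    [0.48,2.81,6.51,-0.0036,-0.0272,0,0.06],
    [0.48,2.81,6.51,-0.0036,-0.0272,0,0.06],
    [0.48,2.81,6.51,-0.0036,-0.0272,0,0.06]
  ]
}}

```text
clock: 2.85
eef_pos: [538.4, -253.2, 220.8]
tool_rot: [3.116, -0.228, 2.611]
force: [0.3, 0.1, 0.3]
width: 60.1
gripper_force: 0.0
```

{"fn": "move_arm", "kwargs": {
  "steps": [
    [0.48,2.81,6.51,-0.0036,-0.0272,0,0.06],
    [0.48,2.81,6.51,-0.0036,-0.0272,0,0.06],
    [0,0,0,0,0,0,0.06]
  ]
}}

```text
clock: 3.15
eef_pos: [531.4, -309.0, 218.8]
tool_rot: [-3.14, -0.323, 2.826]
force: [0.6, -0.0, -1.1]
width: 59.8
gripper_force: 0.0
```

```bash
python3 - <<'E'
from h import *
Rt=toolR(*nozaxes(np.radians(-15)),T); g=np.array([509.5,-313,152])
tcp=g+17*Rt[:,2]; plan(tcp-80*Rt[:,2],Rt)
cal=eyes.calibration('wrist'); im,d=eyes.get_image('wrist'); cv2.imwrite('pics/w2.png',im)
for n in ['flat_nozzle','nozzle_head','nozzle_hole']:
    for r in finder.pinpoint('wrist',n)[:2]: print(n,round(r['confidence'],2),w(cal,r['location']).round())
P=cloud(cal,d); m=(np.hypot(P[:,0]-510,P[:,1]+313)<45)&(P[:,2]>125)&(P[:,2]<178); Q=P[m]
print(m.sum(),Q.max(0),Q.min(0))
t=Q[Q[:,2]>np.percentile(Q[:,2],98)-5]; print(len(t),cv2.minAreaRect(t[:,:2].astype(np.float32)),t.mean(0))
E
```

```text
rot [0.49 1.39 3.05] | 3.4 shift mm [-1.1 -9.6 -7.6] 12.3 q [ 0.8   0.86 -0.72  1.3   0.49  1.5   1.32]
flat_nozzle 0.63 [ 512. -313.    2.]
nozzle_head 0.73 [ 513. -314.  148.]
nozzle_hole 0.92 [ 496. -312.   54.]
2533 [ 534.68161475 -301.14932152  173.24048279] [ 487.63960137 -326.71107381  125.00029007]
2398 ((511.06884765625, -313.882080078125), (17.935287475585938, 45.895023345947266), 78.33529663085938) [ 511.25400557 -313.73174461  170.37032561]
```

View pics/w2.png

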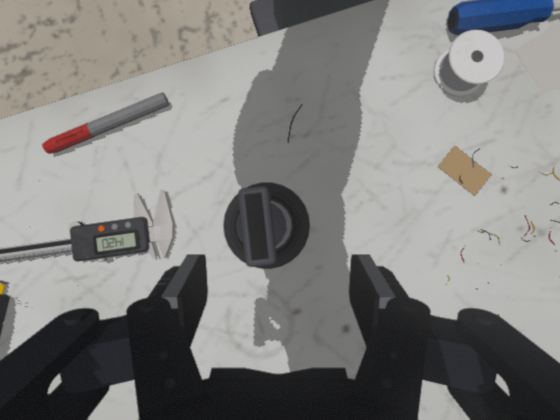

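```bash
python3 - <<'E'
from h import *
Rt=toolR(*nozaxes(np.radians(-12)),T); g=np.array([511,-313.8,152])
tcp=g+17*Rt[:,2]; plan(tcp-60*Rt[:,2],Rt); print(60*Rt[:,2],tcp)
E
```

```text
rot [0.43 1.53 5.88] | 6.1 shift mm [ -5.9 -12.3 -28.7] 31.8 q [ 0.8   0.86 -0.73  1.3   0.49  1.5   1.32]
[-20.07277096   4.26659918 -56.38155725] [ 505.3127149  -312.59113023  136.02522545]
```

{"fn": "move_arm", "kwargs": {
  "steps": [
    [0.22,0.77,2.94,-0.003,-0.0061,-0.0143,0.06],
    [0.22,0.77,2.94,-0.003,-0.0061,-0.0143,0.06],
    [0,0,0,0,0,0,0.06],
    [0,0,0,0,0,0,0.06]
  ]
}}

```text
clock: 3.75
eef_pos: [525.3, -317.2, 193.0]
tool_rot: [-3.14, -0.349, 2.931]
force: [0.7, 0.4, 0.4]
width: 59.6
gripper_force: 0.0
```

```bash
python3 - <<'E'
from h import *
Rt=toolR(*nozaxes(np.radians(-12)),T); g=np.array([511,-313.8,152])
tcp=g+17*Rt[:,2]; plan(tcp,Rt)
E
```

```text
rot [0.06 0.   0.06] | 0.1 shift mm [-19.9   4.6 -57. ] 60.6 q [ 0.8   0.9  -0.73  1.31  0.54  1.5   1.4 ]
```

{"fn": "move_arm", "kwargs": {
  "steps": [
    [0,0,0,-0.005,0.0012,-0.0142,0.06],
    [0,0,0,-0.005,0.0012,-0.0142,0.06],
    [0,0,0,-0.005,0.0011,-0.0143,0.06],
    [0,0,0,-0.005,0.0011,-0.0143,0.06],
    [0,0,0,0,0,0,0.06]
  ]
}}

```text
clock: 4.25
eef_pos: [504.0, -313.0, 135.1]
tool_rot: [-3.14, -0.351, 2.931]
force: [-0.9, 0.8, 0.3]
width: 60.0
gripper_force: 0.0
```

{"fn": "move_arm", "kwargs": {
  "steps": [
    [0,0,0,0,0,0,0.01],
    [0,0,0,0,0,0,0.01],
    [0,0,0,0,0,0,0.01],
    [0,0,0,0,0,0,0.01],
    [0,0,0,0,0,0,0.01]
  ]
}}

```text
clock: 4.75
eef_pos: [506.0, -313.5, 136.5]
tool_rot: [-3.14, -0.347, 2.931]
force: [1.0, 0.5, 5.6]
width: 17.3
gripper_force: 59.0
```

{"fn": "move_arm", "kwargs": {
  "steps": [
    [0,0,0,0,0,0,0.01],
    [0,0,0,0,0,0,0.01],
    [0,0,0,0,0,0,0.01]
  ]
}}

```text
clock: 5.05
eef_pos: [506.0, -313.5, 136.5]
tool_rot: [-3.14, -0.347, 2.931]
force: [0.7, -0.6, 6.0]
width: 17.2
gripper_force: 59.0
```

```bash
python3 - <<'E'
from h import *
s=telemetry.read_state(); Rc=rot(s['tool_rot']); p=s['eef_pos']
yn=Rc[:,1]; print(yn)
xn=np.cross(yn,[0,0,1]); xn/=np.linalg.norm(xn); yn=np.cross([0,0,1],xn)
o=np.array([511,-313.8,5.]); o=o+yn*((p-o)@yn)   # pads centre it
print('origin',o,'yaw',np.degrees(np.arctan2(xn[1],xn[0])))
np.savez('grip.npz',Rn=Rc.T@np.c_[xn,yn,[0,0,1]],on=Rc.T@(o-p))
E
cat >> h.py <<'E'
def spig(phi=0):
    yw=-0.053; c,s_=np.cos(.4363),np.sin(.4363)
    z=np.array([-s_*np.cos(yw),-s_*np.sin(yw),c]); y=np.array([-np.sin(yw),np.cos(yw),0]); x=np.cross(y,z)
    return np.array([645.8,69.4,117.]), np.c_[x,y,z]@R.from_euler('z',phi).as_matrix()
def noz():
    g=np.load('grip.npz'); s=telemetry.read_state(); Rc=rot(s['tool_rot']); return s['eef_pos']+Rc@g['on'],Rc@g['Rn'],s
def goal(sz,phi,off=(0,0)):   # tool pose for nozzle mouth at sz along spigot axis
    g=np.load('grip.npz'); O,A=spig(phi); A0=spig()[1]
    Rt=A@g['Rn'].T; p=O+A0@np.array([off[0],off[1],sz])-Rt@g['on']; return p,Rt
E
python3 -c "
from h import *
p,Rt=goal(110,-.16); print(p,Rt); plan(p,Rt)"
```

```text
[ 0.20851175  0.97801807 -0.00187277]
origin [ 510.84069682 -314.54720678    5.        ] yaw -12.035172436879183
[539.50578184  75.83038899 333.78843444] [[-0.97570712  0.19727926  0.09527073]
 [ 0.20241072  0.97814813  0.04749873]
 [-0.08381837  0.06562867 -0.99431753]]
rot [ -1.29 -24.96  -0.17] | 25.0 shift mm [ 33.5 389.3 197.3] 437.8 q [ 0.82  0.93 -0.71  1.42  0.58  1.37  1.36]
```

{"fn": "move_arm", "kwargs": {
  "steps": [
    [0,0,0,0,0,0.02,0.01],
    [0,0,0,0,0,0.03,0.01],
    [0,0,0,0,0,0.04,0.01],
    [0,0,0,0,0,0.04,0.01],
    [0,0,0,0,0,0.04,0.01]
  ]
}}

```text
clock: 5.55
eef_pos: [504.7, -313.4, 306.4]
tool_rot: [-3.14, -0.35, 2.931]
force: [-0.3, -0.7, -1.4]
width: 17.2
gripper_force: 58.7
```

```bash
python3 -c "
from h import *
p,Rt=goal(115,-.16); print(p,telemetry.read_state()['width'],telemetry.read_state()['force']); plan(p,Rt)"
```

```text
[537.3958039   75.94232265 338.32004165] 17.198593145812758 [-0.25250886 -0.71374231 -1.36642247]
rot [ -1.34 -25.12  -0.19] | 25.2 shift mm [ 32.7 389.4  31.9] 392.0 q [ 0.82  0.77 -0.76  1.24  0.48  1.67  1.45]
```

{"fn": "move_arm", "kwargs": {
  "steps": [
    [-0.11,-2.1,0,0.002,0.03,0.008,0.01],
    [-0.11,-2.1,0,0.003,0.0325,0.008,0.01],
    [-0.11,-2.1,0,0.003,0.0325,0.008,0.01],
    [-0.11,-2.1,0,0.003,0.0325,0.006,0.01],
    [-0.11,-2.1,0,0.003,0.0325,0.002,0.01]
  ]
}}

```text
clock: 6.05
eef_pos: [519.1, -152.2, 337.7]
tool_rot: [3.114, -0.166, 2.938]
force: [0.1, 0.3, -2.2]
width: 17.1
gripper_force: 58.6
```

{"fn": "move_arm", "kwargs": {
  "steps": [
    [-0.11,-2.1,0,0.0027,0.0325,0,0.01],
    [-0.11,-2.1,0,0.0027,0.0325,0,0.01],
    [-0.11,-2.1,0,0.0027,0.0325,0,0.01],
    [-0.11,-2.1,0,0.0027,0.0325,0,0.01],
    [-0.11,-2.1,0,0.0027,0.0325,0,0.01]
  ]
}}

```text
clock: 6.55
eef_pos: [532.0, 10.1, 337.1]
tool_rot: [3.087, 0.014, 2.941]
force: [1.3, 0.1, -1.9]
width: 17.2
gripper_force: 58.6
```

{"fn": "move_arm", "kwargs": {
  "steps": [
    [-0.11,-2.1,0,0.0027,0.033,0,0.01],
    [-0.11,-2.1,0,0.0027,0.033,0,0.01],
    [0,0,0,0,0,0,0.01]
  ]
}}

```text
clock: 6.85
eef_pos: [536.0, 81.1, 338.1]
tool_rot: [3.073, 0.087, 2.949]
force: [-0.8, -0.6, -1.2]
width: 17.2
gripper_force: 58.8
```

```bash
python3 -c "
from h import *
p,Rt=goal(115,-.16); s=telemetry.read_state(); print(s['clock'],p,s['width'],s['force']); plan(p,Rt)
im,d=eyes.get_image('wrist'); cv2.imwrite('pics/w3.png',im); cal=eyes.calibration('wrist')
np.savez('w3.npz',im=im,d=d,pos=cal['position'],att=cal['attitude'])
for n in ['spigot','stub_end','flat_nozzle','nozzle_hole']:
    for r in finder.pinpoint('wrist',n)[:2]: print(n,round(r['confidence'],2),w(cal,r['location']).round())
o,A,s=noz(); print('noz pred',o,A[:,2],'hole',o+A@[-17,0,50])
"
```

```text
6.85 [537.3958039   75.94232265 338.32004165] 17.228641240850678 [-0.79454297 -0.61348113 -1.21404482]
rot [-0.1   0.17 -0.69] | 0.7 shift mm [ 1.4 -5.1  0.2] 5.3 q [ 0.45  0.42 -0.91  1.75  0.38  1.04  0.81]
spigot 0.21 [540.  75. 349.]
stub_end 0.44 [643.  63.  -1.]
noz pred [598.07575192  69.24346827 219.88981447] [-0.42285951  0.0235173   0.90589004] hole [561.89104318  73.90753626 258.07244564]
```

View pics/w3.png

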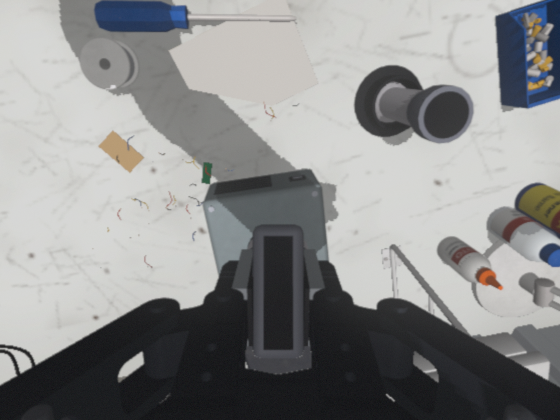

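{"fn": "move_arm", "kwargs": {
  "steps": [
    [0,0.1,-0.6,0.0014,-0.005,0,0.01],
    [0,0,0,0,0,0,0.01],
    [0,0,0,0,0,0,0.01]
  ]
}}

```text
clock: 7.4
eef_pos: [539.6, 69.2, 337.3]
tool_rot: [3.076, 0.084, 2.928]
force: [0.6, -0.3, -0.8]
width: 16.6
gripper_force: 58.8
```

```bash
cat > fit.py <<'E'
from h import *
from scipy.optimize import least_squares
o,A,s=noz(); p,Rt=goal(115,-.16); plan(p,Rt)
O,S=spig(); 
ims=[];C={}
for c in('scene','side'):
    im,d=eyes.get_image(c); k=eyes.calibration(c); P=cloud(k,d); C[c]=P
    u,v=map(int,pix(k,o)); ims.append(cv2.resize(im[v-70:v+50,u-60:u+60],(400,400),interpolation=cv2.INTER_CUBIC))
    def fit(o,A,r0,lo,hi,n):
        x=np.zeros(4)
        for it in range(6):
            Q=(P-o)@A
            def res(x,Q):
                return np.hypot(Q[:,0]-x[0]-x[1]*(Q[:,2]-(lo+hi)/2),Q[:,1]-x[2]-x[3]*(Q[:,2]-(lo+hi)/2))-r0
            m=(Q[:,2]>lo)&(Q[:,2]<hi)&(abs(res(x,Q))<(8 if it<3 else 3))
            if m.sum()<20: print(c,n,'few');return
            x=least_squares(lambda x:np.r_[res(x,Q[m]),x[[1,3]]*60],x,loss='soft_l1').x
        print(c,n,m.sum(),'mid off',x[[0,2]].round(2),'slope',x[[1,3]].round(3),abs(res(x,Q[m])).mean().round(2))
    fit(o,A,19,20,112,'noz'); fit(O,S,14,8,66,'stub')
cv2.imwrite('pics/c4.png',np.hstack(ims))
E
python3 fit.py
```

```text
rot [0.04 0.   0.52] | 0.5 shift mm [-2.2  6.8  1. ] 7.2 q [ 0.47  0.43 -0.91  1.74  0.38  1.05  0.81]
scene noz 348 mid off [-2.29  1.39] slope [-0.013  0.019] 1.16
scene stub 124 mid off [-2.48 -0.48] slope [0.    0.014] 1.0
side noz 585 mid off [-0.02 -0.1 ] slope [-0.005 -0.01 ] 0.97
side stub 220 mid off [-0.19 -1.92] slope [-0.014 -0.004] 0.91
```

View pics/c4.png

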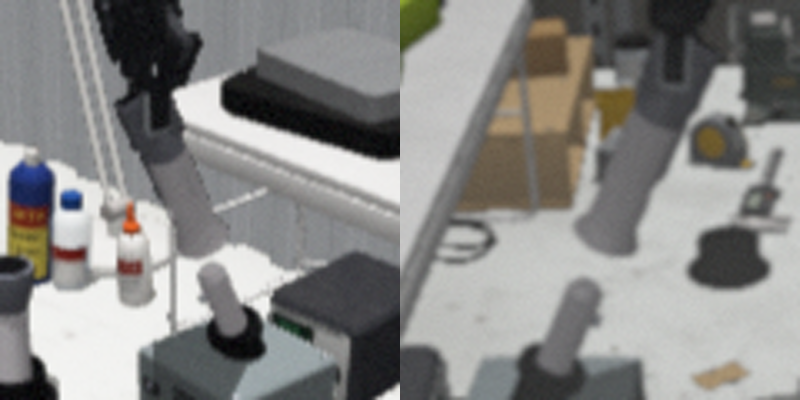

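```bash
cat > g.py <<'E'
import sys
from h import *
off=(float(sys.argv[3]),float(sys.argv[4])) if len(sys.argv)>4 else (-.2,-1.8)
p,Rt=goal(float(sys.argv[1]),float(sys.argv[2]),off); plan(p,Rt)
o,A,s=noz(); O,S=spig(); q=S.T@(o-O); print('noz in spigot',q.round(1),'z',(S.T@A[:,2]).round(3),'phi',np.arctan2(*(S.T@A[:,0])[[1,0]]).round(3),'F',(S.T@s['force']).round(1),'M',(S.T@s['torque']).round(2),'t',s['clock'],'w',s['width'].round(1))
E
python3 g.py 80 -.16
```

```text
rot [0.03 0.01 0.46] | 0.5 shift mm [ 12.5   3.6 -30.9] 33.5 q [ 0.46  0.43 -0.91  1.74  0.38  1.05  0.81]Traceback (most recent call last):
  File "g.py", line 5, in <module>
    o,A,s=noz(); O,S=spig(); q=S.T@(o-O); print('noz in spigot',q.round(1),'z',(S.T@A[:,2]).round(3),'phi',np.arctan2(*(S.T@A[:,0])[[1,0]]).round(3),'F',(S.T@s['force']).round(1),'M',(S.T@s['torque']).round(2),'t',s['clock'],'w',s['width'].round(1))
                                                                                                                                                                                                                                     ^^^^^^^^^^^^^^^^
AttributeError: 'float' object has no attribute 'round'
```

{"fn": "move_arm", "kwargs": {
  "steps": [
    [0,0,0.23,0.0063,0.0018,-0.0155,0.01],
    [0,0,0.23,0.0063,0.0018,-0.0155,0.01],
    [0,0,0,0,0,0,0.01],
    [0,0,0,0,0,0,0.01],
    [0,0,0,0,0,0,0.01]
  ]
}}

```text
clock: 8.0
eef_pos: [552.1, 74.0, 306.5]
tool_rot: [3.076, 0.084, 2.938]
force: [0.6, -0.4, -1.3]
width: 17.4
gripper_force: 58.8
```

```bash
sed -i "s/s\['width'\].round(1)/s['width']/" g.py; python3 g.py 62 -.16
```

```text
rot [ 0.02  0.02 -0.06] | 0.1 shift mm [  7.4  -1.  -16.3] 17.9 q [ 0.43  0.48 -0.88  1.76  0.42  1.    0.78]
noz in spigot [-0.  -1.2 79.9] z [-0. -0.  1.] phi -0.159 F [ 0.  -0.4 -1.5] M [-0.1   0.1   0.02] t 8.0 w 17.402243809927498
```

{"fn": "move_arm", "kwargs": {
  "steps": [
    [0,0,0,0.0038,-0.0003,-0.0081,0.01],
    [0,0,0,0.0038,-0.0003,-0.0081,0.01],
    [0,0,0,0,0,0,0.01],
    [0,0,0,0,0,0,0.01]
  ]
}}

```text
clock: 8.4
eef_pos: [559.5, 72.9, 289.8]
tool_rot: [3.076, 0.084, 2.938]
force: [1.0, 0.5, -1.4]
width: 17.3
gripper_force: 58.9
```

```bash
python3 g.py 52 -.16
```

```text
rot [ 0.04 -0.02 -0.03] | 0.1 shift mm [ 4.2 -0.2 -8.7] 9.7 q [ 0.41  0.5  -0.86  1.76  0.45  0.97  0.76]
noz in spigot [-0.4 -1.9 61.7] z [0. 0. 1.] phi -0.159 F [ 0.3  0.6 -1.7] M [-0.08  0.21  0.04] t 8.4 w 17.331324620295256
```

{"fn": "move_arm", "kwargs": {
  "steps": [
    [0,0,0,0.0022,0,-0.0044,0.01],
    [0,0,0,0.0022,0,-0.0044,0.01],
    [0,0,0,0,0,0,0.01],
    [0,0,0,0,0,0,0.01]
  ]
}}

```text
clock: 8.8
eef_pos: [564.0, 73.0, 281.3]
tool_rot: [3.076, 0.084, 2.938]
force: [-0.8, 0.8, -1.2]
width: 17.3
gripper_force: 58.9
```

```bash
python3 g.py 40 -.16
```

```text
rot [ 0.04  0.01 -0.03] | 0.1 shift mm [  4.8  -0.5 -11. ] 12.0 q [ 0.4   0.52 -0.85  1.76  0.46  0.96  0.75]
noz in spigot [ 0.1 -1.6 52. ] z [-0.  0.  1.] phi -0.159 F [-1.2  0.8 -0.7] M [-0.11  0.16  0.06] t 8.8 w 17.305321573884772
```

{"fn": "move_arm", "kwargs": {
  "steps": [
    [0,0,0,0.0025,0,-0.0054,0.01],
    [0,0,0,0.0025,0,-0.0054,0.01],
    [0,0,0,0,0,0,0.01],
    [0,0,0,0,0,0,0.01]
  ]
}}

```text
clock: 9.2
eef_pos: [568.6, 72.9, 269.8]
tool_rot: [3.077, 0.083, 2.938]
force: [-1.0, -0.5, -4.3]
width: 17.5
gripper_force: 58.6
```

```bash
python3 g.py 25 -.16
```

```text
rot [ 0.05 -0.07 -0.04] | 0.1 shift mm [  6.5  -0.7 -13.2] 14.7 q [ 0.39  0.54 -0.84  1.77  0.48  0.94  0.74]
noz in spigot [-0.7 -1.5 39.7] z [0.001 0.001 1.   ] phi -0.159 F [-2.7 -0.5 -3.5] M [-0.01  0.81 -0.03] t 9.2 w 17.4815665274038
```

{"fn": "move_arm", "kwargs": {
  "steps": [
    [0,0,0,0.0032,-0.0002,-0.0066,0.01],
    [0,0,0,0.0033,-0.0002,-0.0066,0.01],
    [0,0,0,0,0,0,0.01],
    [0,0,0,0,0,0,0.01]
  ]
}}

```text
clock: 9.6
eef_pos: [575.1, 72.5, 256.6]
tool_rot: [3.077, 0.083, 2.938]
force: [-2.8, 0.5, -4.2]
width: 17.5
gripper_force: 58.5
```

```bash
python3 g.py 10 -.16
```

```text
rot [ 0.05 -0.08 -0.04] | 0.1 shift mm [  6.4  -0.7 -13.5] 14.9 q [ 0.38  0.56 -0.83  1.77  0.5   0.92  0.73]
noz in spigot [-0.5 -1.5 24.9] z [0.001 0.001 1.   ] phi -0.159 F [-4.4  0.3 -2.6] M [ 0.02  1.24 -0.04] t 9.6 w 17.493029978862147
```

{"fn": "move_arm", "kwargs": {
  "steps": [
    [0,0,0,0.0032,-0.0002,-0.0067,0.01],
    [0,0,0,0.0032,-0.0002,-0.0067,0.01],
    [0,0,0,0,0,0,0.01],
    [0,0,0,0,0,0,0.01]
  ]
}}

```text
clock: 10.0
eef_pos: [581.6, 72.1, 243.4]
tool_rot: [3.077, 0.083, 2.938]
force: [-4.2, 1.8, -4.5]
width: 17.0
gripper_force: 58.6
```

```bash
python3 g.py 0 -.16
```

```text
rot [ 0.05 -0.05 -0.03] | 0.1 shift mm [ 4.  -0.5 -9.4] 10.3 q [ 0.37  0.58 -0.81  1.77  0.52  0.9   0.72]
noz in spigot [ 0.  -1.6 10.2] z [0.001 0.001 1.   ] phi -0.159 F [-5.8  1.5 -2.3] M [-0.01  1.49  0.05] t 10.0 w 16.989903170119785
```

{"fn": "move_arm", "kwargs": {
  "steps": [
    [0,0,0,0.002,-0.0002,-0.0046,0.01],
    [0,0,0,0.002,-0.0002,-0.0046,0.01],
    [0,0,0,0,0,0,0.01],
    [0,0,0,0,0,0,0.01]
  ]
}}

```text
clock: 10.4
eef_pos: [586.7, 71.8, 235.1]
tool_rot: [3.076, 0.086, 2.938]
force: [-2.1, 0.9, -4.0]
width: 17.2
gripper_force: 58.8
```

```bash
python3 g.py -2 -.16
```

```text
rot [ 0.03  0.12 -0.03] | 0.1 shift mm [-0.2 -0.2 -2.9] 2.9 q [ 0.36  0.6  -0.8   1.77  0.53  0.89  0.71]
noz in spigot [ 1.5 -1.6  0.6] z [-0.002  0.     1.   ] phi -0.159 F [-3.6  0.8 -2.7] M [0.05 0.87 0.02] t 10.4 w 17.159832189198198
```

{"fn": "move_arm", "kwargs": {
  "steps": [
    [0,0,0,0.0004,0,-0.0015,0.01],
    [0,0,0,0.0004,0,-0.001,0.01],
    [0,0,0,0,0,0,0.01]
  ]
}}

```text
clock: 10.7
eef_pos: [586.8, 72.1, 234.8]
tool_rot: [3.077, 0.086, 2.938]
force: [-10.3, -0.9, 14.2]
width: 17.3
gripper_force: 61.4
```

```bash
python3 g.py -3 -.16
```

```text
rot [ 0.11  0.12 -0.03] | 0.2 shift mm [ 0.2 -0.5 -3.5] 3.6 q [ 0.36  0.6  -0.8   1.77  0.53  0.89  0.71]
noz in spigot [ 1.4 -1.5  0.3] z [-0.002  0.001  1.   ] phi -0.159 F [-3.3 -1.5 17.1] M [-0.38  2.09  0.21] t 10.7 w 17.34018269949048
```

{"fn": "move_arm", "kwargs": {
  "steps": [
    [0,0,0,-0.001,0,0.0025,0.01],
    [0,0,0,-0.001,0,0.002,0.01],
    [0,0,0,-0.001,0,0.002,0.01],
    [0,0,0,0,0,0,0.01]
  ]
}}

```text
clock: 11.1
eef_pos: [585.1, 71.3, 237.3]
tool_rot: [3.075, 0.086, 2.937]
force: [5.3, 2.0, -17.5]
width: 17.3
gripper_force: 60.8
```

```bash
python3 g.py 0 -.16; python3 - <<'E'
from h import *
ims=[]
for c in('scene','side'):
    im,d=eyes.get_image(c); k=eyes.calibration(c); O,S=spig(); u,v=map(int,pix(k,O+S@[0,0,50])); ims.append(cv2.resize(im[v-40:v+40,u-40:u+40],(400,400),interpolation=cv2.INTER_CUBIC))
cv2.imwrite('pics/c5.png',np.hstack(ims))
E
```

```text
rot [-0.03  0.12 -0.01] | 0.1 shift mm [ 0.5  0.3 -3.3] 3.4 q [ 0.36  0.59 -0.8   1.77  0.53  0.89  0.72]
noz in spigot [ 1.  -2.   3.2] z [-0.002 -0.001  1.   ] phi -0.16 F [ -2.7   2.2 -18. ] M [ 0.18 -0.88 -0.09] t 11.1 w 17.250869213958598
```

View pics/c5.png

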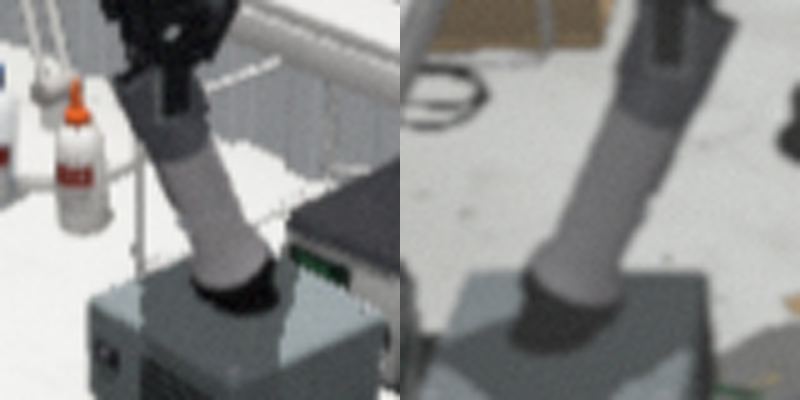

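The pull test met 18 N, against about 3 N while sliding, so the button has locked. I'll seat the nozzle again and let go.

{"fn": "move_arm", "kwargs": {
  "steps": [
    [0,0,0,0.0008,0,-0.002,0.01],
    [0,0,0,0.0008,0,-0.002,0.01],
    [0,0,0,0.0006,0,-0.0015,0.01],
    [0,0,0,0,0,0,0.01]
  ]
}}

```text
clock: 11.6
eef_pos: [586.4, 72.1, 234.8]
tool_rot: [3.076, 0.086, 2.938]
force: [-2.4, -0.8, 3.9]
width: 17.3
gripper_force: 64.1
```

```bash
python3 g.py 0 -.16
```

```text
rot [ 0.07  0.13 -0.04] | 0.2 shift mm [-0.7 -0.6 -0.8] 1.3 q [ 0.36  0.6  -0.8   1.77  0.53  0.89  0.71]
noz in spigot [ 1.1 -1.3  0.5] z [-0.002  0.001  1.   ] phi -0.159 F [-0.5 -0.9  4.5] M [-0.19  0.57  0.09] t 11.6 w 17.259198267681178
```

{"fn": "move_arm", "kwargs": {
  "steps": [
    [0,0,0,0,0,0,0.05],
    [0,0,0,0,0,0,0.05],
    [0,0,0,0,0,0,0.05],
    [0,0,0,0,0,0,0.05],
    [0,0,0,0,0,0,0.05]
  ]
}}

```text
clock: 12.1
eef_pos: [586.0, 71.8, 233.3]
tool_rot: [3.076, 0.085, 2.938]
force: [0.0, 0.2, -0.7]
width: 49.8
gripper_force: 0.0
```

{"fn": "move_arm", "kwargs": {
  "steps": [
    [0,0,0,-0.001,0,0.02,0.05],
    [0,0,0,-0.003,-0.0015,0.03,0.05],
    [0,0,0,-0.003,-0.0015,0.03,0.05],
    [0,0,0,-0.003,-0.0015,0.03,0.05],
    [0,0,0,0,0,0,0.05]
  ]
}}

```text
clock: 12.6
eef_pos: [577.8, 68.4, 347.6]
tool_rot: [3.074, 0.092, 2.937]
force: [0.2, 0.7, 0.6]
width: 50.2
gripper_force: 0.0
```

```bash
python3 - <<'E'
from h import *
from scipy.optimize import least_squares
s=telemetry.read_state(); print(s['clock'],s['eef_pos'],s['force'])
O,S=spig(); O=O+S@[0,-1.8,0]; ims=[]
for c in('side','wrist'):
    im,d=eyes.get_image(c); k=eyes.calibration(c); Q=(cloud(k,d)-O)@S
    m=(np.hypot(Q[:,0],Q[:,1])<35)&(Q[:,2]>100)&(Q[:,2]<190); print(c,m.sum(),np.percentile(Q[m,2],[99,99.8]) if m.any() else '')
    t=m&(Q[:,2]>158)&(Q[:,2]<172); print(cv2.minAreaRect(Q[t,:2].astype(np.float32)) if t.sum()>10 else '')
    u,v=map(int,pix(k,O+S@[-10,0,60])); u=min(max(u,90),470);v=min(max(v,90),330); ims.append(cv2.resize(im[v-90:v+90,u-90:u+90],(400,400),interpolation=cv2.INTER_CUBIC))
cv2.imwrite('pics/c6.png',np.hstack(ims))
E
```

```text
12.6 [577.79819102  68.39062659 347.58449012] [0.2063901  0.66563332 0.59183852]
side 539 [167.1927049  167.50287905]
((-3.5130062103271484, 1.9557981491088867), (20.16111183166504, 45.27212142944336), 83.28817749023438)
wrist 2463 [166.62353151 166.9939698 ]
((-4.584861755371094, 0.25779151916503906), (17.606359481811523, 45.31084442138672), 81.22442626953125)
```

View pics/c6.png

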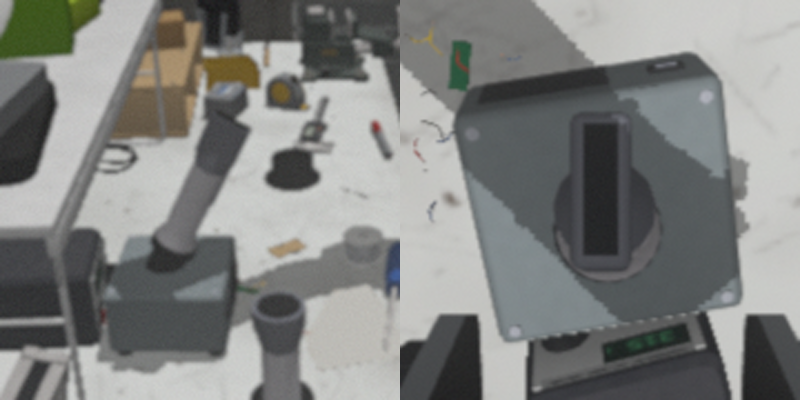

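```bash
python3 -c "
from h import *
print(ctrl.finish_job())"
```

```text
the job is handed in; nothing more can be done
None
```

The flat nozzle is fully on the leaning spigot and released, and the job was handed in at about 12.7 s. The spring button looks locked: a pull along the spigot met 18 N, against about 3 N while sliding on, though I never saw the button itself in its hole. The round nozzle, spool and screwdriver were not touched.

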